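# Feel for the latched lamp key and release it

## Robot

A 6-joint arm with a two-finger parallel gripper is mounted at the origin on a cart in front of the work surface, level with it; the furniture and walls round the work are solid. World frame = base frame: x ahead of the robot, y to its left, z up, the work surface at z = 0. Lengths are in mm, angles in rad, forces in N, time in s.
With the tool pointing down it reaches from about 325 to 775 mm from the base axis. Payload 9.3 kg.
Tool frame: the origin (TCP) lies at the very end of the fingers, on their centre line; the grasp point (between the pads) lies ctrl.grip_depth behind it (ctrl.grip_depth is the distance from the TCP to the grasp point, in mm); z points along the fingers, y is the line along which they close (so a half turn about z gives the same grasp; the last joint's range is limited). The gripper opens to 85 mm and grips with 20 to 120 N. Pads are 22 mm wide; open, the fingers measure 114 mm over their backs; the gripper's body (76 mm by 85 mm) begins 54 mm behind the grasp point. The pads swing forward as they close: fully open they stand 13 mm farther back than shut.
Start: joints at [1.126, 0.259, 0.021, 1.334, 0, 1.418], TCP at [158.223, 526.747, 193.179] pointing down, gripper open.
Joint ranges: [-3.04, 3.04], [-0.91, 1.82], [-1.04, 1.36], [-1.92, 1.95], [-1.52, 1.45], [-3.14, 3.14]. Speed limits (rad/s): [2.22, 2.22, 2.79, 3.14, 3.14, 3.14].

## Interface

Orientations are given as a unit quaternion [w, x, y, z].
In Python, from cell import ctrl gives the robot as it stands. The module is installed in compiled form; this text tells all that it offers.
- The arm moves only by the shell command python3 -m pendant 'ROWS' [FORCE]. ROWS is JSON, one flat list of numbers, 7 for each row, row after row: the shift along the tool's x, y, z each as a share of 0.5 m, from -1 to 1, then the turn, a rotation vector about the tool's x, y, z each as a share of 2 pi rad, from -1 to 1, then the opening, from 0 (shut) to 1 (fully open). A call has exactly 10 rows; each row is the pose to reach, as a shift and turn from the pose commanded when the call began, along the tool's axes at that moment, turning the shorter way round; what a row does not reach only later rows make up. A row lasts 1/12 s, in which the tool goes at most 41.7 mm and 7.16 degrees, less where a joint would pass 70% of its speed; a pose out of reach is approached as far as the arm can. A call with a number of a shift or a turn outside -1 to 1 is refused whole. A call with a gripper value outside its range is refused whole. The fingers move at their own pace and stop on an object; FORCE is the grip in N (left out, the last holds). Time passes only in rows, so rows that repeat a pose let the fingers close, or fill a call up. It gives the time, the measured TCP pose, the force, the opening and the grip force at its end, in the units of the state.
- ctrl.state(): the state, without advancing time (a new reading comes with each control period).
- ctrl.read_camera(name): name is "scene" or "top" or "wrist"; returns the picture (384x512x3 uint8, red, green, blue); there is no depth.
- ctrl.camera_params(name): a dict with "fx", "fy", "cx", "cy" (pixels), "R" (3x3) and "t" (3): a world point X has camera coordinates R X + t; the wrist camera has in their place "mount" (4x4, takes a point from camera to tool coordinates, whose origin is the TCP and whose axes are the flange's). Camera axes: x right, y down, z forward; pixel columns grow to the right and rows downward; lengths in mm; the calibration is good to about 2 mm. The wrist camera is an equidistant fisheye: a pixel r from the principal point sees the ray r / f radians off the axis. A picture is of the moment at which its call begins: read the wrist's pose just before it. camera_params takes no time and is no camera call.
- ctrl.job_done(): hands the job in; it is judged then, once.
The state is a dict: "clock": time; "joint_pos": joint angles; "qd": joint speeds; "effort": joint torques, N m; "eef_pos": TCP position; "eef_rot": TCP orientation; "force": force on the tool from outside, world axes, zero at the start; "torque": the same for the moment, N m; "finger_gap": opening from 0.0 (shut) to 1.0 (fully open); "grasp_force": force on a finger pad.
Only numpy, scipy, OpenCV 4.12 (cv2) and the standard library are available. Lean on these libraries where they do the work, as an engineer would, in place of code of your own. Each camera call takes 0.05 s, during which the arm holds its last target. There are 200 camera calls.

## Task

Before a bulb is changed, all four lamp keys of the cream-coloured switch unit on the bench must be off, but one of these identical push-on, push-off keys is still latched in. Using shut fingers, tap the four keys lightly one after the other, from the left end of the row to the right end as the robot sees it, to feel which one is latched, without pushing any of them in; then press the latched key right down and let go, so that it comes up level with the rest. Switch no other key on, and leave the things lying around the unit where they are.

Things in the scene. Friction and masses are not known exactly. Their poses are not given: they have to be found in the camera images.
- switch_unit: lamp switch unit: cream metal box with a dark face, 104 (x) x 196 (y) x 48 mm high, screwed to the bench (it cannot shift) and turned up to 0.35 rad either way. Origin: centre of its underside; x away from the robot, y along the key row to the left. Row at x = 0, 42 mm from key to key. A tall tester (0.87 m) with hand-wheel bars stands to its left: swing past it within 0.45 m of the robot's base axis
- place_1 (a point): place 1 of the key row, counted from the left end as the robot sees it (+y end of the unit first): the centre of the top of a key standing fully up there, 61 mm above the bench and 13 mm above the unit's face; fixed to the unit
- place_2 (a point): place 2 of the key row, counted from the left end as the robot sees it (+y end of the unit first): the centre of the top of a key standing fully up there, 61 mm above the bench and 13 mm above the unit's face; fixed to the unit
- place_3 (a point): place 3 of the key row, counted from the left end as the robot sees it (+y end of the unit first): the centre of the top of a key standing fully up there, 61 mm above the bench and 13 mm above the unit's face; fixed to the unit
- place_4 (a point): place 4 of the key row, counted from the left end as the robot sees it (+y end of the unit first): the centre of the top of a key standing fully up there, 61 mm above the bench and 13 mm above the unit's face; fixed to the unit
- key_a_top (a point): centre of the top of one key cap (ivory plastic, 24.5 mm across the row x 22.5 mm along it), moves with the cap. The keys change places from run to run: any can stand at any place. Fully up its height is 61 mm above the bench, latched about 57.5 mm, at the bottom stop 54.6 mm; a black bezel 2.5 mm high surrounds it
- key_b_top (a point): centre of the top of one key cap (ivory plastic, 24.5 mm across the row x 22.5 mm along it), moves with the cap. The keys change places from run to run: any can stand at any place. Fully up its height is 61 mm above the bench, latched about 57.5 mm, at the bottom stop 54.6 mm; a black bezel 2.5 mm high surrounds it
- key_c_top (a point): centre of the top of one key cap (ivory plastic, 24.5 mm across the row x 22.5 mm along it), moves with the cap. The keys change places from run to run: any can stand at any place. Fully up its height is 61 mm above the bench, latched about 57.5 mm, at the bottom stop 54.6 mm; a black bezel 2.5 mm high surrounds it
- key_d_top (a point): centre of the top of one key cap (ivory plastic, 24.5 mm across the row x 22.5 mm along it), moves with the cap. The keys change places from run to run: any can stand at any place. Fully up its height is 61 mm above the bench, latched about 57.5 mm, at the bottom stop 54.6 mm; a black bezel 2.5 mm high surrounds it
- key_a (a joint): push-on, push-off key, in m: 0 up (off), about 0.0036 latched (on), 0.0064 bottom stop. Starts to move at 1.4 N when up, 2.6 N when latched; spring 0.35 N per mm; bottom at 3.7 N, more if fast. Only a press to the bottom (last 0.3 mm) counts: let go, an up key then stays latched and a latched one springs up; a lighter press changes nothing. Exactly one of the four starts latched
- key_b (a joint): push-on, push-off key, in m: 0 up (off), about 0.0036 latched (on), 0.0064 bottom stop. Starts to move at 1.4 N when up, 2.6 N when latched; spring 0.35 N per mm; bottom at 3.7 N, more if fast. Only a press to the bottom (last 0.3 mm) counts: let go, an up key then stays latched and a latched one springs up; a lighter press changes nothing. Exactly one of the four starts latched
- key_c (a joint): push-on, push-off key, in m: 0 up (off), about 0.0036 latched (on), 0.0064 bottom stop. Starts to move at 1.4 N when up, 2.6 N when latched; spring 0.35 N per mm; bottom at 3.7 N, more if fast. Only a press to the bottom (last 0.3 mm) counts: let go, an up key then stays latched and a latched one springs up; a lighter press changes nothing. Exactly one of the four starts latched
- key_d (a joint): push-on, push-off key, in m: 0 up (off), about 0.0036 latched (on), 0.0064 bottom stop. Starts to move at 1.4 N when up, 2.6 N when latched; spring 0.35 N per mm; bottom at 3.7 N, more if fast. Only a press to the bottom (last 0.3 mm) counts: let go, an up key then stays latched and a latched one springs up; a lighter press changes nothing. Exactly one of the four starts latched
- bulb_carton: blue carton with an orange top, 70 x 52 x 89 mm high, standing loose behind the unit; origin at the centre of its underside
- test_block: round steel reference block, 50 mm in diameter, 10 mm high, loose behind the unit; origin at the centre of its underside
- loupe: black folding loupe, 50 x 36 x 18 mm, lying loose behind the unit; origin at the centre of its underside
- pen: blue ball pen, 123 mm long (along its y), 9 mm thick, lying loose in front of the unit; origin at the centre of its underside

How it is judged:
By the outcome, as a careful person would: the job done as asked, in the order asked, and still so for the second after the job is handed in, with the robot touching nothing.
It also fails if it takes over 53 s, if anything falls off the work surface, if the arm or the gripper's body presses on something with over 40 N, if the wrist force passes 120 N, or if a joint passes its speed limit or range.

## Working session

There is one attempt and no reset: what is moved stays moved. The work goes in short steps, Python scripts to look and compute and a shell command to move; the robot and the scene stay as the last step left them, time stands still between calls to the robot, and variables do not carry over. Pictures are saved under pics/ and viewed, at most 10 in all, crops included, and the job is handed in when it is done.

```bash
mkdir -p pics
python3 - <<'E'
from cell import ctrl
import cv2,numpy as np
print(ctrl.state())
for n in("scene","top"):
    im=ctrl.read_camera(n);cv2.imwrite(f"pics/{n}0.png",im[:,:,::-1]);np.save(n+"0.npy",im)
    print(n,ctrl.camera_params(n))
print(ctrl.camera_params("wrist"),ctrl.grip_depth)
a=cv2.imread("pics/top0.png");cv2.imwrite("pics/top0b.png",cv2.resize(a,(800,600),interpolation=cv2.INTER_CUBIC))
E
```

```text
{'clock': 0.0, 'joint_pos': array([ 1.12640364e+00,  2.59197139e-01,  2.07600486e-02,  1.33371043e+00,
       -1.05534682e-05,  1.41818304e+00]), 'qd': array([-0.00153147, -0.00038843,  0.00082998,  0.00048885, -0.00022486,
        0.00212399]), 'effort': array([ 3.16978192e-03, -5.55641770e+01,  3.44529140e+01,  1.38851587e-02,
        7.68576660e-05,  7.66961193e-06]), 'eef_pos': array([158.07994795, 526.44188128, 192.56284731]), 'eef_rot': array([-1.93643258e-04,  1.45372698e-01,  9.89376734e-01, -6.47274112e-04]), 'force': array([ 0.6443215 ,  0.92654946, -0.43527474]), 'torque': array([ 0.01991901, -0.005242  ,  0.05223107]), 'grasp_force': 0.0, 'finger_gap': 1.0045778959332354}
scene {'fx': 458.2349203266456, 'fy': 458.2349203266456, 'cx': 262.84572949886757, 'cy': 193.09601336237185, 'R': array([[ 0.71190052, -0.70217251,  0.01230519],
       [-0.50631227, -0.52531147, -0.68388284],
       [ 0.48666779,  0.48062628, -0.72948807]]), 't': array([-490.11011851,  281.28641459,  700.02300356])}
top {'fx': 494.38530930259356, 'fy': 494.38530930259356, 'cx': 259.7942444789753, 'cy': 193.59545580926556, 'R': array([[ 0.02427687, -0.99908297,  0.0352684 ],
       [-0.98086123, -0.03062191, -0.19228506],
       [ 0.19318871, -0.02992532, -0.98070515]]), 't': array([-155.0793615 ,  560.8250703 ,  934.22571049])}
{'fx': 297.3186396354542, 'fy': 297.3186396354542, 'cx': 253.28329091578607, 'cy': 189.46851162289673, 'mount': array([[-9.35923779e-05, -9.56895893e-01, -2.90431130e-01,
         7.40405546e+01],
       [ 9.99999694e-01,  1.36141160e-04, -7.70803275e-04,
        -6.13313277e-01],
       [ 7.77118119e-04, -2.90431113e-01,  9.56895587e-01,
        -1.79566584e+02],
       [ 0.00000000e+00,  0.00000000e+00,  0.00000000e+00,
         1.00000000e+00]])} 18.700000000000003
```

View pics/top0b.png

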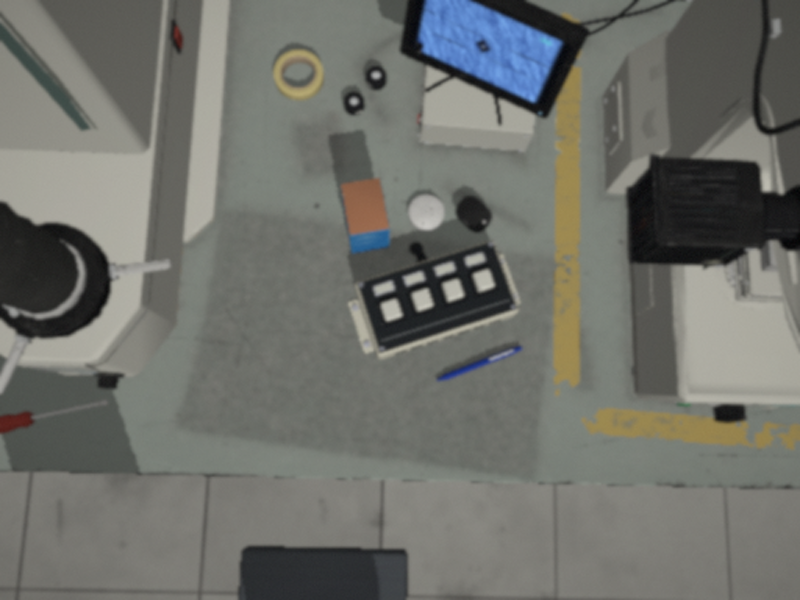

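View pics/scene0.png

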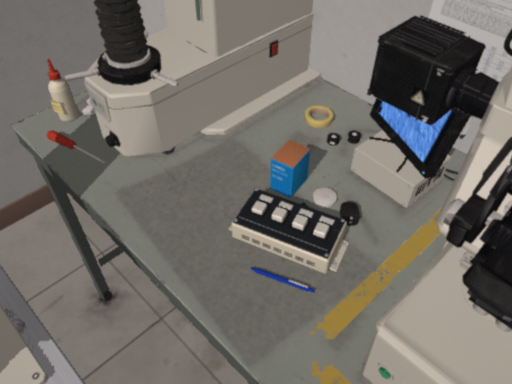

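The top view shows the unit with caps at about (392,310), (422,299), (453,289), (484,280) in the 800x600 picture, with lamp windows behind them. The carton, block and loupe are behind the unit and the pen is in front. In the scene view the caps are at about (259,206) to (327,224).

```bash
cat > h.py <<'E'
import numpy as np,cv2
from cell import ctrl
def ray(n,uv,z):
    p=ctrl.camera_params(n);R=p['R'];t=p['t']
    d=R.T@np.array([(uv[0]-p['cx'])/p['fx'],(uv[1]-p['cy'])/p['fy'],1]);c=-R.T@t
    return c+d*(z-c[2])/d[2]
def proj(n,X):
    p=ctrl.camera_params(n);c=p['R']@np.array(X)+p['t']
    return np.array([p['fx']*c[0]/c[2]+p['cx'],p['fy']*c[1]/c[2]+p['cy']])
E
python3 - <<'E'
from h import *
for n,(x0,x1,y0,y1),th in(("top",(230,335,155,215),150),("scene",(235,350,190,250),150)):
    im=np.load(n+"0.npy");g=im[y0:y1,x0:x1].min(2)
    k,l,s,c=cv2.connectedComponentsWithStats((g>th).astype(np.uint8),connectivity=4)
    for i in range(1,k):
        if 20<s[i,4]<400:
            m=c[i]+[x0,y0];print(n,s[i],m.round(1),ray(n,m,61).round(1))
for p in ([0,0,0],[158,527,193]): print(proj("top",p),proj("scene",p))
a=cv2.imread("pics/top0.png")[150:230,220:340];b=cv2.imread("pics/scene0.png")[180:280,225:355]
v=np.vstack([cv2.resize(a,(500,333),interpolation=2),cv2.resize(b,(500,260),interpolation=2)]);cv2.imwrite("pics/c.png",v)
E
```

```text
top [69  8 10  6 42] [303.4 165.6] [ 624.7 -226.3   61. ]
top [49 14 11  7 46] [284.1 171.7] [ 610.7 -187.4   61. ]
top [ 74  19  12  12 100] [309.4 179.3] [ 596.7 -238.7   61. ]
top [30 20 11  7 47] [264.7 177.8] [ 596.9 -148.4   61. ]
top [55 25 11 12 99] [289.8 185.5] [ 582.7 -199.3   61. ]
top [10 26 11  7 50] [245.4 184. ] [ 582.9 -110.    61. ]
top [ 35  31  11  12 102] [270.  191.6] [ 568.9 -159.8   61. ]
top [ 15  37  12  13 101] [250.2 198.1] [ 554.3 -120.5   61. ]
top [ 0 44  6 16 50] [231.5 208.8] [531.6 -84.   61. ]
top [52 53 22  7 29] [292.8 210.9] [ 531.1 -205.8   61. ]
scene [ 79   1  22  16 244] [323.5 198.1] [ 657.7 -196.2   61. ]
scene [17 13 13 11 95] [258.1 207.5] [ 550.4 -126.2   61. ]
scene [ 37  18  13  13 110] [278.1 214.1] [ 565.9 -163.6   61. ]
scene [ 58  26  14  13 118] [299.1 221.7] [ 580.3 -203.2   61. ]
scene [ 79  33  14  14 123] [320.3 229.7] [ 594.2 -242.5   61. ]
scene [  0  34  66  26 333] [264.2 237.7] [ 508.5 -184.9   61. ]
[177.72739785 490.37991885] [-57.9802576  377.22604498]
[-176.83647288  423.05410591] [-121.13955999   86.16978998]
```

View pics/c.png

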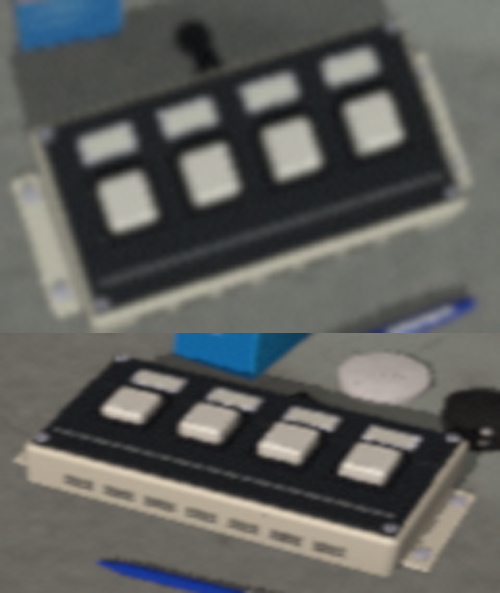

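```bash
cat >> h.py <<'E'
from scipy.spatial.transform import Rotation as Ro
def Rt(yx): # tool pointing down, tool x at world yaw yx (deg)
    a=np.radians(yx);return np.array([[np.cos(a),np.sin(a),0],[np.sin(a),-np.cos(a),0],[0,0,-1]])
def rows(p0,yx0,wps): # wps: x,y,z,yaw
    for x,y,z,w in wps:
        d=Rt(yx0).T@(np.array([x,y,z])-p0)/500; print(d.round(3),round(-np.radians(w-yx0)/2/np.pi,4))
E
python3 - <<'E'
from h import *
s=ctrl.state();R=Ro.from_quat(np.roll(s['eef_rot'],-1)).as_matrix();y0=np.degrees(np.arctan2(R[1,0],R[0,0]));print(y0)
p0=np.array([158.223,526.747,193.179])
pol=lambda r,a,z,w:(r*np.cos(np.radians(a)),r*np.sin(np.radians(a)),z,w)
W=[pol(512,73.3,200,y0),pol(472,73.3,205,y0),pol(432,73.3,210,y0),pol(395,73.3,215,y0),pol(368,71,220,y0)]
a=66
while a>-17: W.append(pol(365,a,220,max(109.7,min(y0,y0-7*(20-a)/6))));a-=6
W.append(pol(365,-12.3,220,109.7+7))
for r,z in((405,200),(445,180),(485,150),(525,125),(560,100)):W.append(pol(r,-12.3,z,109.7))
W.append((554.3,-120.5,90,109.7))
rows(p0,y0,W)
# joint-noise
E
```

```text
163.28188077200411
[ 0.    -0.076 -0.014] -0.0
[ 0.    -0.156 -0.024] -0.0
[ 0.    -0.236 -0.034] -0.0
[ 0.    -0.31  -0.044] -0.0
[-0.029 -0.365 -0.054] -0.0
[-0.093 -0.376 -0.054] -0.0
[-0.168 -0.39  -0.054] -0.0
[-0.241 -0.411 -0.054] -0.0
[-0.312 -0.44  -0.054] -0.0
[-0.379 -0.476 -0.054] -0.0
[-0.442 -0.519 -0.054] -0.0
[-0.5   -0.569 -0.054] -0.0
[-0.553 -0.624 -0.054] -0.0
[-0.6   -0.684 -0.054] 0.0065
[-0.64  -0.749 -0.054] 0.0259
[-0.673 -0.818 -0.054] 0.0454
[-0.699 -0.89  -0.054] 0.0648
[-0.717 -0.964 -0.054] 0.0843
[-0.728 -1.04  -0.054] 0.1037
[-0.728 -1.044 -0.054] 0.1294
[-0.808 -1.038 -0.014] 0.1488
[-0.887 -1.031  0.026] 0.1488
[-0.967 -1.025  0.086] 0.1488
[-1.047 -1.019  0.136] 0.1488
[-1.117 -1.014  0.186] 0.1488
[-1.131 -1.012  0.206] 0.1488
```

```bash
python3 -m pendant '[0,-0.076,-0.014,0,0,0,0, 0,-0.156,-0.024,0,0,0,0, 0,-0.236,-0.034,0,0,0,0, 0,-0.31,-0.044,0,0,0,0, -0.029,-0.365,-0.054,0,0,0,0, -0.093,-0.376,-0.054,0,0,0,0, -0.168,-0.39,-0.054,0,0,0,0, -0.241,-0.411,-0.054,0,0,0,0, -0.312,-0.44,-0.054,0,0,0,0, -0.379,-0.476,-0.054,0,0,0,0]' 40; python3 -c "
from h import *
s=ctrl.state();print(s['joint_pos'])"
```

```text
clock: 0.93
eef_pos: [272.5, 243.1, 220.1]
eef_rot: [0.0, 0.145, 0.989, 0.0]
force: [0.5, 0.4, -0.3]
finger_gap: -0.001
grasp_force: 0.0
[ 4.97415435e-01 -6.85742120e-02 -2.83273557e-01  1.35587190e+00
  4.20849069e-05  7.88693896e-01]
```

```bash
python3 -m pendant '[-0.063,-0.043,0,0,0,0,0, -0.121,-0.093,0,0,0,0,0, -0.174,-0.148,0,0,0,0,0, -0.221,-0.208,0,0,0,0.0065,0, -0.261,-0.273,0,0,0,0.026,0, -0.294,-0.342,0,0,0,0.045,0, -0.32,-0.414,0,0,0,0.065,0, -0.338,-0.488,0,0,0,0.084,0, -0.349,-0.564,0,0,0,0.104,0, -0.35,-0.566,0,0,0,0.12,0]'; python3 -c "
from h import *
s=ctrl.state();p=s['eef_pos'];print(p,s['joint_pos'],s['qd'])
R=Ro.from_quat(np.roll(s['eef_rot'],-1)).as_matrix();y0=np.degrees(np.arctan2(R[1,0],R[0,0]));print(y0)
rows(p,y0,[(395,-86,205,109.7),(435,-95,185,109.7),(474,-103,155,109.7),(512,-112,125,109.7),(545,-118.5,100,109.7),(554.3,-120.5,90,109.7)])"
```

```text
clock: 1.77
eef_pos: [356.7, -82.7, 219.8]
eef_rot: [-0.0, 0.505, 0.863, -0.001]
force: [-0.0, 0.5, -0.4]
finger_gap: -0.0
grasp_force: 0.0
[356.68598735 -82.69079642 219.7607062 ] [-0.45661023 -0.06614505 -0.28191285  1.35539148 -0.00166331  0.60268317] [ 0.08311492 -0.00181513 -0.00260567  0.01345139  0.03539457  1.29427687]
119.30700518943068
[-0.043  0.064  0.03 ] 0.0267
[-0.098  0.125  0.07 ] 0.0267
[-0.15   0.185  0.13 ] 0.0267
[-0.203  0.242  0.19 ] 0.0267
[-0.247  0.293  0.24 ] 0.0267
[-0.259  0.308  0.26 ] 0.0267
```

```bash
python3 -m pendant '[-0.043,0.064,0.03,0,0,0.0135,0, -0.098,0.125,0.07,0,0,0.028,0, -0.15,0.185,0.13,0,0,0.028,0, -0.203,0.242,0.18,0,0,0.028,0, -0.247,0.293,0.22,0,0,0.028,0, -0.259,0.308,0.24,0,0,0.028,0, -0.259,0.308,0.24,0,0,0.028,0, -0.259,0.308,0.24,0,0,0.028,0, -0.259,0.308,0.24,0,0,0.028,0, -0.259,0.308,0.24,0,0,0.028,0]'; python3 -c "
from h import *
for n in('top','wrist'):
    im=ctrl.read_camera(n);cv2.imwrite(f'pics/{n}1.png',im[:,:,::-1])
    s=ctrl.state();print(s['force'],s['eef_pos'])
R=Ro.from_quat(np.roll(s['eef_rot'],-1)).as_matrix();y0=np.degrees(np.arctan2(R[1,0],R[0,0]));print(y0,R[:,2])
rows(s['eef_pos'],y0,[(554.3,-120.5,64,109.7)])
a=cv2.imread('pics/top1.png')[120:240,190:350];a=cv2.resize(a,(512,384),interpolation=2);cv2.imwrite('pics/tw1.png',cv2.resize(np.hstack([a,cv2.imread('pics/wrist1.png')]),(800,300)))
"
```

```text
clock: 2.6
eef_pos: [555.1, -111.9, 101.2]
eef_rot: [0.0, 0.574, 0.819, 0.0]
force: [0.1, -0.2, 0.3]
finger_gap: -0.001
grasp_force: 0.0
[-0.0174355   0.08860995  0.95407045] [ 555.25033678 -111.9107869   101.45081719]
[-1.00240698 -0.26918446 -0.40741765] [ 555.30736882 -111.91181766  101.49481968]
109.9988649851826 [ 1.72499081e-03 -6.19702605e-04 -9.99998320e-01]
[-0.015 -0.008  0.075] 0.0008
```

View pics/tw1.png

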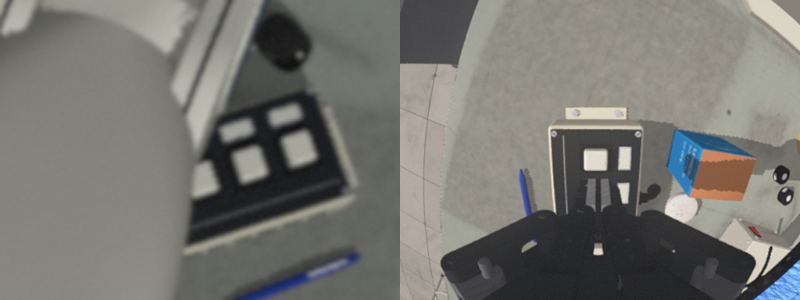

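The wrist picture shows the place-1 cap at about (250,205) in wrist pixels, just past the fingertips. I'll check it against the calibration.

```bash
python3 -c "
from h import *
im=cv2.imread('pics/wrist1.png');g=im[150:300,210:330].min(2)
p=ctrl.camera_params('wrist');M=p['mount'];s=ctrl.state();R=Ro.from_quat(np.roll(s['eef_rot'],-1)).as_matrix()
k,l,st,c=cv2.connectedComponentsWithStats((g>150).astype(np.uint8))
for i in range(1,k):
  if st[i,4]>40:
    u=c[i]+[210,150];q=(u-[p['cx'],p['cy']])/p['fx'];r=np.hypot(*q);d=np.r_[q/r*np.sin(r),np.cos(r)]
    d=R@M[:3,:3]@d;o=R@M[:3,3]+s['eef_pos'];print(st[i],u.round(1),(o+d*(61-o[2])/d[2]).round(1),(o+d*(57.5-o[2])/d[2]).round(1))
c=np.linalg.inv(M)[:3]@[0,0,0,1];th=np.arctan2(np.hypot(c[0],c[1]),c[2]);print('tcp px',c,p['fx']*th*c[:2]/np.hypot(c[0],c[1])+[p['cx'],p['cy']])
"
```

```text
[  2   0  78   3 232] [250.5 151. ] [540.3 -78.4  61. ] [540.5 -78.9  57.5]
[  0  10 100   6 403] [258.6 162.5] [549.1 -84.6  61. ] [549.4 -85.2  57.5]
[ 69  38  17  29 444] [287.4 202.1] [ 581.4 -106.6   61. ] [ 582.2 -107.6   57.5]
[ 25  42  30  26 733] [249.7 204.8] [ 554.3 -118.8   61. ] [ 554.7 -120.    57.5]
[ 69  84  14  26 266] [286.7 245.2] [ 595.4 -142.1   61. ] [ 596.5 -143.7   57.5]
tcp px [  0.62216053  18.04657677 193.11584063] [254.23838412 217.17223457]
```

```bash
cat >> h.py <<'E'
def feel(n=8):
    F=[];P=[]
    for i in range(n):
        ctrl.read_camera('wrist');s=ctrl.state();F.append(s['force']);P.append(s['eef_pos'])
    print(s['clock'],'F',np.mean(F,0).round(2),'sd',np.std(F,0).round(2),'P',P[0].round(2),P[-1].round(2))
E
python3 -m pendant '[-0.0145,-0.0074,0.03,0,0,0.0008,0, -0.0145,-0.0074,0.06,0,0,0.0008,0, -0.0145,-0.0074,0.071,0,0,0.0008,0, -0.0145,-0.0074,0.071,0,0,0.0008,0, -0.0145,-0.0074,0.071,0,0,0.0008,0, -0.0145,-0.0074,0.071,0,0,0.0008,0, -0.0145,-0.0074,0.071,0,0,0.0008,0, -0.0145,-0.0074,0.071,0,0,0.0008,0, -0.0145,-0.0074,0.071,0,0,0.0008,0, -0.0145,-0.0074,0.071,0,0,0.0008,0]';python3 -c "
from h import *
feel()"
```

```text
clock: 3.53
eef_pos: [554.7, -120.0, 64.9]
eef_rot: [0.0, 0.576, 0.818, 0.0]
force: [0.6, -0.5, 2.0]
finger_gap: -0.001
grasp_force: 0.0
3.9333 F [-0.09  0.05 -0.41] sd [0.49 0.57 0.22] P [ 554.68 -120.04   64.84] [ 554.58 -120.03   64.63]
```

```bash
python3 -m pendant '[0,0,0.002,0,0,0,0, 0,0,0.004,0,0,0,0, 0,0,0.006,0,0,0,0, 0,0,0.008,0,0,0,0, 0,0,0.0096,0,0,0,0, 0,0,0.0096,0,0,0,0, 0,0,0.0096,0,0,0,0, 0,0,0.0096,0,0,0,0, 0,0,0.0096,0,0,0,0, 0,0,0.0096,0,0,0,0]';python3 -c "
from h import *
feel()"
```

```text
clock: 4.77
eef_pos: [554.7, -120.1, 60.0]
eef_rot: [0.0, 0.576, 0.818, 0.0]
force: [0.5, 0.1, 0.3]
finger_gap: 0.0
grasp_force: 0.0
5.1667 F [ 0.17 -0.09 -0.05] sd [0.64 0.61 0.27] P [ 554.63 -120.03   59.93] [ 554.6  -120.04   59.88]
```

```bash
python3 -m pendant '[0,0,0.001,0,0,0,0, 0,0,0.002,0,0,0,0, 0,0,0.0026,0,0,0,0, 0,0,0.0026,0,0,0,0, 0,0,0.0026,0,0,0,0, 0,0,0.0026,0,0,0,0, 0,0,0.0026,0,0,0,0, 0,0,0.0026,0,0,0,0, 0,0,0.0026,0,0,0,0, 0,0,0.0026,0,0,0,0]';python3 -c "
from h import *
feel()"
```

```text
clock: 6.0
eef_pos: [554.6, -120.0, 58.6]
eef_rot: [0.0, 0.576, 0.818, 0.0]
force: [0.1, 0.2, 0.0]
finger_gap: -0.002
grasp_force: 0.0
6.4 F [ 0.07  0.03 -0.05] sd [0.5  0.49 0.53] P [ 554.59 -120.02   58.58] [ 554.6  -120.03   58.57]
```

```bash
python3 -m pendant '[0,0,0.0008,0,0,0,0, 0,0,0.0014,0,0,0,0, 0,0,0.002,0,0,0,0, 0,0,0.0026,0,0,0,0, 0,0,0.0026,0,0,0,0, 0,0,0.0026,0,0,0,0, 0,0,0.0026,0,0,0,0, 0,0,0.0026,0,0,0,0, 0,0,0.0026,0,0,0,0, 0,0,0.0026,0,0,0,0]';python3 -c "
from h import *
feel()"
```

```text
clock: 7.23
eef_pos: [554.6, -120.0, 57.3]
eef_rot: [0.0, 0.576, 0.818, -0.0]
force: [0.7, -0.2, -0.2]
finger_gap: -0.0
grasp_force: 0.0
7.6333 F [-0.01  0.08  0.18] sd [0.31 0.45 0.53] P [ 554.62 -120.02   57.3 ] [ 554.61 -120.05   57.26]
```

```bash
python3 -m pendant '[0,0,0.0006,0,0,0,0, 0,0,0.0012,0,0,0,0, 0,0,0.0012,0,0,0,0, 0,0,0.0012,0,0,0,0, 0,0,0.0012,0,0,0,0, 0,0,0.0012,0,0,0,0, 0,0,0.0012,0,0,0,0, 0,0,0.0012,0,0,0,0, 0,0,0.0012,0,0,0,0, 0,0,0.0012,0,0,0,0]';python3 -c "
from h import *
feel(6)"
```

```text
clock: 8.47
eef_pos: [554.6, -120.1, 56.7]
eef_rot: [0.0, 0.576, 0.818, -0.0]
force: [-0.1, -0.6, 0.5]
finger_gap: 0.0
grasp_force: 0.0
8.7667 F [-0.13 -0.23  0.02] sd [0.45 0.6  0.61] P [ 554.62 -120.02   56.7 ] [ 554.61 -120.04   56.69]
```

```bash
python3 -c "
from h import *
a=ctrl.read_camera('scene')[150:270,200:360,::-1];b=ctrl.read_camera('wrist')[120:270,170:370,::-1]
cv2.imwrite('pics/s2.png',np.hstack([cv2.resize(a,(400,300),interpolation=2),cv2.resize(b,(400,300),interpolation=2)]))
print(ctrl.state()['force'])"
```

```text
[0.1746141  0.67038426 0.37577923]
```

View pics/s2.png

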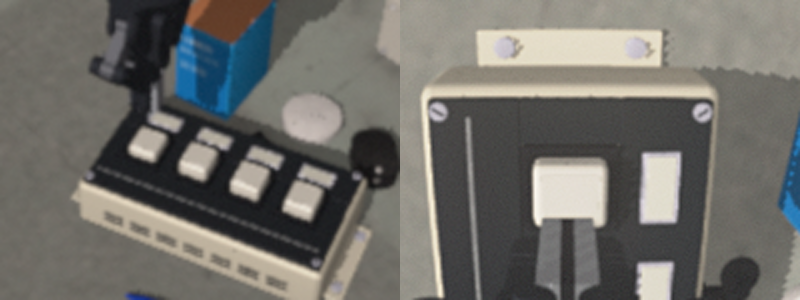

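```bash
python3 -c "
from h import *
for z in (57,62,67,77,87,97): print(z,proj('scene',[554.6,-120,z]))
print(proj('scene',[554.3,-119.6,61]))
a=ctrl.read_camera('scene')[150:240,210:310,::-1];b=ctrl.read_camera('wrist')[170:290,200:310,::-1]
b=np.clip(b.astype(float)*1.0,0,255);f=lambda v:(255*(v/255.)**0.5).astype(np.uint8)
cv2.imwrite('pics/s3.png',np.hstack([cv2.resize(f(a),(440,396),interpolation=0),cv2.resize(f(b),(360,396),interpolation=0)]))
s=ctrl.state();print(s['force'],s['finger_gap'],s['grasp_force'],s['clock'])"
```

```text
57 [257.41010863 206.01229289]
62 [257.41975913 204.25942222]
67 [257.42949116 202.49174115]
77 [257.44920402 198.91119057]
87 [257.46925572 195.26909416]
97 [257.48965508 191.56385131]
[257.15702753 204.57981318]
[-0.42105107  0.09434849  0.01298379] 0.0021723459436982936 0.0 8.9667
```

View pics/s3.png

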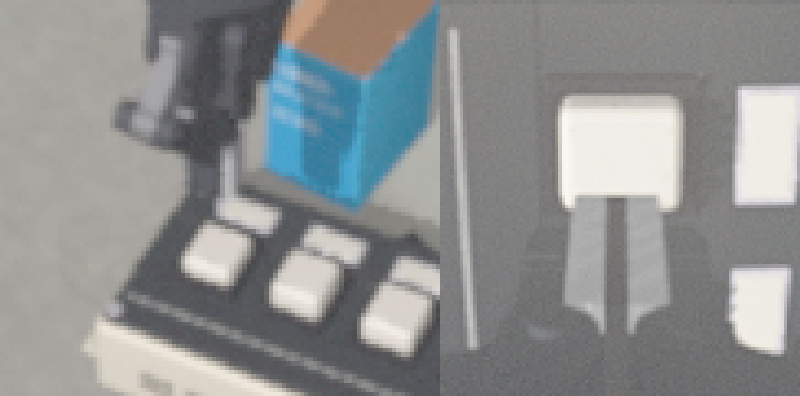

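```bash
python3 -c "
from h import *
p=ctrl.camera_params('wrist');M=p['mount'];s=ctrl.state();R=Ro.from_quat(np.roll(s['eef_rot'],-1)).as_matrix()
q=(np.array([253.5,229.5])-[p['cx'],p['cy']])/p['fx'];r=np.hypot(*q);d=R@M[:3,:3]@np.r_[q/r*np.sin(r),np.cos(r)];o=R@M[:3,3]+s['eef_pos']
for z in range(50,105,5):
  X=o+d*(z-o[2])/d[2];print(z,X.round(1),proj('scene',X).round(1),'tool',(R.T@(X-s['eef_pos'])).round(1))
for e in ([10,0,0],[0,10,0]):print((proj('scene',R@e+[554,-120,80])-proj('scene',[554,-120,80])).round(1))
"
```

```text
50 [ 558.2 -131.4   50. ] [262.9 210.7] tool [-11.9  -0.5   6.7]
55 [ 557.4 -129.2   55. ] [261.8 208.6] tool [-9.6 -0.5  1.7]
60 [ 556.6 -127.1   60. ] [260.8 206.4] tool [-7.3 -0.5 -3.3]
65 [ 555.8 -124.9   65. ] [259.7 204.3] tool [-5.  -0.5 -8.3]
70 [ 555.  -122.8   70. ] [258.6 202.1] tool [ -2.7  -0.5 -13.3]
75 [ 554.3 -120.6   75. ] [257.5 199.9] tool [ -0.5  -0.5 -18.3]
80 [ 553.5 -118.5   80. ] [256.5 197.7] tool [  1.8  -0.5 -23.3]
85 [ 552.7 -116.3   85. ] [255.3 195.5] tool [  4.1  -0.5 -28.3]
90 [ 551.9 -114.2   90. ] [254.2 193.2] tool [  6.4  -0.5 -33.3]
95 [ 551.1 -112.    95. ] [253.1 191. ] tool [  8.7  -0.6 -38.3]
100 [ 550.4 -109.9  100. ] [252.  188.7] tool [ 11.   -0.6 -43.3]
[-4.8 -1.7]
[ 2.3 -3.5]
```

The wrist and scene views both show the fingertips well above the cap, with the place-1 cap fully visible and the tips about 25–40 mm too high. That fits with feeling no force. I'll go down further, in guarded steps.

```bash
python3 -m pendant '[0,0,0.003,0,0,0,0, 0,0,0.006,0,0,0,0, 0,0,0.009,0,0,0,0, 0,0,0.012,0,0,0,0, 0,0,0.015,0,0,0,0, 0,0,0.018,0,0,0,0, 0,0,0.021,0,0,0,0, 0,0,0.024,0,0,0,0, 0,0,0.024,0,0,0,0, 0,0,0.024,0,0,0,0]';python3 -c "
from h import *
s=ctrl.state();print(s['force'],s['eef_pos'])
a=ctrl.read_camera('scene')[150:240,210:310,::-1];b=ctrl.read_camera('wrist')[170:290,200:310,::-1]
f=lambda v:(255*(v/255.)**0.5).astype(np.uint8)
cv2.imwrite('pics/s4.png',np.hstack([cv2.resize(f(a),(440,396),interpolation=0),cv2.resize(f(b),(360,396),interpolation=0)]))
s=ctrl.state();print(s['force'],s['eef_pos'])"
```

```text
clock: 9.8
eef_pos: [554.6, -120.0, 44.6]
eef_rot: [-0.0, 0.576, 0.818, -0.0]
force: [-0.2, -1.0, -0.7]
finger_gap: -0.001
grasp_force: 0.0
[-0.19007976 -0.95034146 -0.72425293] [ 554.5902694  -120.03290165   44.59565186]
[0.52359924 0.18014218 0.12609888] [ 554.65408872 -120.03482335   44.7136923 ]
```

View pics/s4.png

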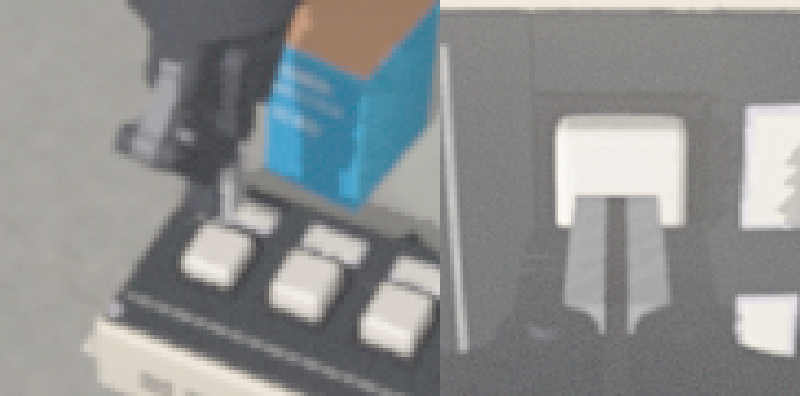

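The TCP is now below the cap's height with no force, so the real tips are well behind the stated TCP. From the two views I estimate about 36 mm, which puts contact near TCP z 25. I'll go to 32, then take 2 mm guarded steps.

```bash
python3 -m pendant '[0,0,0.004,0,0,0,0, 0,0,0.008,0,0,0,0, 0,0,0.012,0,0,0,0, 0,0,0.015,0,0,0,0, 0,0,0.018,0,0,0,0, 0,0,0.021,0,0,0,0, 0,0,0.023,0,0,0,0, 0,0,0.025,0,0,0,0, 0,0,0.025,0,0,0,0, 0,0,0.025,0,0,0,0]';python3 -c "
from h import *
feel(5)"
```

```text
clock: 10.73
eef_pos: [554.6, -120.1, 32.2]
eef_rot: [-0.0, 0.576, 0.818, -0.0]
force: [0.6, 0.2, -0.6]
finger_gap: 0.002
grasp_force: 0.0
10.9833 F [-0.14  0.05 -0.32] sd [0.53 0.55 0.49] P [ 554.63 -120.04   32.21] [ 554.65 -120.06   32.26]
```

```bash
python3 -m pendant '[0,0,0.001,0,0,0,0, 0,0,0.002,0,0,0,0, 0,0,0.003,0,0,0,0, 0,0,0.004,0,0,0,0, 0,0,0.005,0,0,0,0, 0,0,0.005,0,0,0,0, 0,0,0.005,0,0,0,0, 0,0,0.005,0,0,0,0, 0,0,0.005,0,0,0,0, 0,0,0.005,0,0,0,0]';python3 -c "
from h import *
feel(4)"
```

```text
clock: 11.82
eef_pos: [554.6, -120.0, 29.7]
eef_rot: [0.0, 0.576, 0.818, 0.0]
force: [0.3, 0.1, 0.2]
finger_gap: 0.001
grasp_force: 0.0
12.0167 F [ 0.48 -0.15  0.05] sd [0.31 0.37 0.36] P [ 554.62 -120.06   29.7 ] [ 554.59 -120.04   29.68]
```

```bash
python3 -m pendant '[0,0,0.001,0,0,0,0, 0,0,0.002,0,0,0,0, 0,0,0.003,0,0,0,0, 0,0,0.004,0,0,0,0, 0,0,0.004,0,0,0,0, 0,0,0.004,0,0,0,0, 0,0,0.004,0,0,0,0, 0,0,0.004,0,0,0,0, 0,0,0.004,0,0,0,0, 0,0,0.004,0,0,0,0]';python3 -c "
from h import *
feel(4)"
```

```text
clock: 12.85
eef_pos: [554.6, -120.1, 27.7]
eef_rot: [0.0, 0.576, 0.818, 0.0]
force: [-0.4, -0.7, 0.2]
finger_gap: -0.002
grasp_force: 0.0
13.05 F [-0.19 -0.16  0.08] sd [0.1  0.4  0.48] P [ 554.59 -120.05   27.7 ] [ 554.61 -120.05   27.7 ]
```

```bash
python3 -m pendant '[0,0,0.001,0,0,0,0, 0,0,0.002,0,0,0,0, 0,0,0.003,0,0,0,0, 0,0,0.004,0,0,0,0, 0,0,0.004,0,0,0,0, 0,0,0.004,0,0,0,0, 0,0,0.004,0,0,0,0, 0,0,0.004,0,0,0,0, 0,0,0.004,0,0,0,0, 0,0,0.004,0,0,0,0]';python3 -c "
from h import *
feel(4)
a=ctrl.read_camera('scene')[150:240,210:310,::-1];b=ctrl.read_camera('wrist')[170:290,200:310,::-1]
f=lambda v:(255*(v/255.)**0.5).astype(np.uint8)
cv2.imwrite('pics/s5.png',np.hstack([cv2.resize(f(a),(440,396),interpolation=0),cv2.resize(f(b),(360,396),interpolation=0)]))"
```

```text
clock: 13.88
eef_pos: [554.6, -120.0, 25.7]
eef_rot: [0.0, 0.576, 0.818, -0.0]
force: [0.6, 0.3, -0.3]
finger_gap: 0.005
grasp_force: 0.0
14.0833 F [0.41 0.07 0.15] sd [0.31 0.14 0.37] P [ 554.62 -120.03   25.7 ] [ 554.6  -120.03   25.67]
```

View pics/s5.png

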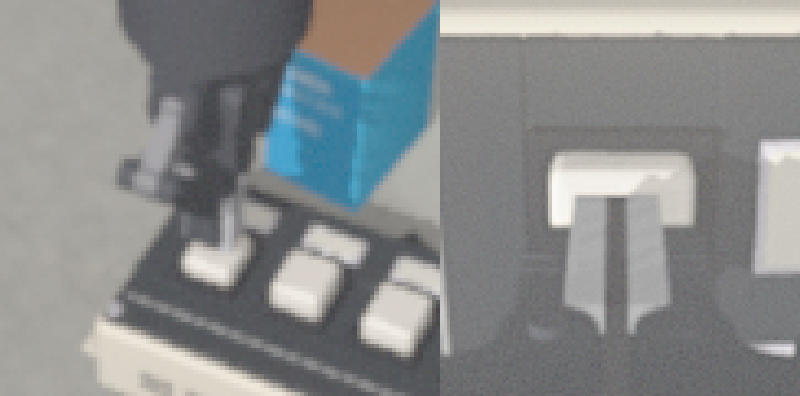

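The tips are now close over the place-1 cap, with the lower corner at crop (228,245), and still not touching.

```bash
python3 -m pendant '[0,0,0.001,0,0,0,0, 0,0,0.002,0,0,0,0, 0,0,0.003,0,0,0,0, 0,0,0.0035,0,0,0,0, 0,0,0.0035,0,0,0,0, 0,0,0.0035,0,0,0,0, 0,0,0.0035,0,0,0,0, 0,0,0.0035,0,0,0,0, 0,0,0.0035,0,0,0,0, 0,0,0.0035,0,0,0,0]';python3 -c "
from h import *
feel(4)"
```

```text
clock: 15.02
eef_pos: [554.6, -120.0, 23.9]
eef_rot: [-0.0, 0.576, 0.818, -0.0]
force: [0.5, -0.2, -0.7]
finger_gap: -0.0
grasp_force: 0.0
15.2167 F [ 0.3  -0.26 -0.29] sd [0.77 0.29 0.31] P [ 554.61 -120.05   23.95] [ 554.62 -120.03   23.94]
```

```bash
python3 -m pendant '[0,0,0.001,0,0,0,0, 0,0,0.002,0,0,0,0, 0,0,0.003,0,0,0,0, 0,0,0.0035,0,0,0,0, 0,0,0.0035,0,0,0,0, 0,0,0.0035,0,0,0,0, 0,0,0.0035,0,0,0,0, 0,0,0.0035,0,0,0,0, 0,0,0.0035,0,0,0,0, 0,0,0.0035,0,0,0,0]';python3 -c "
from h import *
feel(3)"
```

```text
clock: 16.05
eef_pos: [554.6, -120.0, 22.2]
eef_rot: [0.0, 0.576, 0.818, -0.0]
force: [0.0, 0.2, 0.2]
finger_gap: -0.001
grasp_force: 0.0
16.2 F [ 0.05 -0.31  0.05] sd [0.31 0.57 0.26] P [ 554.62 -120.04   22.2 ] [ 554.6  -120.03   22.17]
```

```bash
python3 -m pendant '[0,0,0.001,0,0,0,0, 0,0,0.002,0,0,0,0, 0,0,0.003,0,0,0,0, 0,0,0.0035,0,0,0,0, 0,0,0.0035,0,0,0,0, 0,0,0.0035,0,0,0,0, 0,0,0.0035,0,0,0,0, 0,0,0.0035,0,0,0,0, 0,0,0.0035,0,0,0,0, 0,0,0.0035,0,0,0,0]';python3 -c "
from h import *
feel(3)"
```

```text
clock: 17.03
eef_pos: [554.6, -120.0, 20.4]
eef_rot: [0.0, 0.576, 0.818, 0.0]
force: [-0.6, 0.0, -0.4]
finger_gap: -0.003
grasp_force: 0.0
17.1833 F [-0.17  0.45 -0.11] sd [0.37 0.38 0.31] P [ 554.63 -120.01   20.44] [ 554.61 -120.04   20.44]
```

```bash
python3 -c "
from h import *
im=ctrl.read_camera('wrist');np.save('w20.npy',im);s=ctrl.state()
p=ctrl.camera_params('wrist');M=p['mount'];R=Ro.from_quat(np.roll(s['eef_rot'],-1)).as_matrix()
u=np.array([-.338,.941,0]);
for z in(61,57.5,54.6):
  for e in(11.25,-11.25):
    c=np.linalg.inv(M)[:3]@np.r_[R.T@(np.array([554.3,-120,z])+e*u-s['eef_pos']),1];r=np.hypot(*c[:2]);print(z,e,(p['fx']*np.arctan2(r,c[2])*c[:2]/r+[p['cx'],p['cy']]).round(1))
for c in(238,242,254,264,268):print(c,im[205:250,c].mean(1).astype(int))
a=cv2.imread('pics/top0.png');b=ctrl.read_camera('scene')[150:240,210:310,::-1];b2=im[170:290,200:310,::-1]
cv2.imwrite('pics/s6.png',np.hstack([cv2.resize(b,(440,396),interpolation=0),cv2.resize(b2,(360,396),interpolation=0)]))
"
```

```text
61 11.25 [254.  226.5]
61 -11.25 [254.  264.2]
57.5 11.25 [254.  223.8]
57.5 -11.25 [254.  260.9]
54.6 11.25 [254.  221.6]
54.6 -11.25 [254.  258.3]
238 [ 63  65  66  66  65  62  58  51  56  56  57  52  53  53  90 136 147 146
 146 165 194 215 223 225 228 230 229 229 228 228 231 230 202 126  61  49
  55  51  57  58  64  64  69  72  74]
242 [ 65  67  64  63  62  65  59  50  52  55  55  53  54  56  91 137 146 141
 146 166 192 216 223 203 133 107 115 114 114 113 116 118 117 116 119 118
 117 119 118 118 116 115 116 116 114]
254 [ 62  63  64  66  67  62  54  53  54  52  54  56  54  54  88 134 143 141
 145 165 191 194 171 143  76  41  49  48  48  45  44  46  47  45  44  47
  47  50  47  43  48  47  44  47  44]
264 [ 65  67  62  67  64  63  60  51  51  55  59  51  53  55  88 136 142 144
 144 151 161 164 163 148 118 112 115 113 119 116 118 113 112 115 116 117
 120 118 117 115 113 115 116 118 118]
268 [ 67  63  65  65  62  61  58  49  53  54  54  56  53  55  92 136 147 148
 150 153 153 162 162 166 166 165 159 158 160 159 156 153 133  95  68  66
  72  74  75  82  89  94 101  93  95]
```

View pics/s6.png

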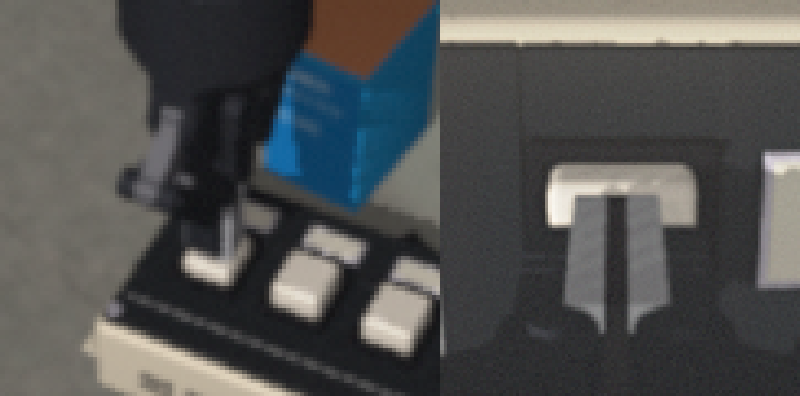

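The tip edge sits at wrist row 229.5, just under the cap's far top edge at about 225, so contact should come within a few mm.

```bash
python3 -m pendant '[0,0,0.001,0,0,0,0, 0,0,0.002,0,0,0,0, 0,0,0.003,0,0,0,0, 0,0,0.0035,0,0,0,0, 0,0,0.0035,0,0,0,0, 0,0,0.0035,0,0,0,0, 0,0,0.0035,0,0,0,0, 0,0,0.0035,0,0,0,0, 0,0,0.0035,0,0,0,0, 0,0,0.0035,0,0,0,0]';python3 -c "
from h import *
feel(3)"
```

```text
clock: 18.12
eef_pos: [554.7, -120.0, 18.7]
eef_rot: [0.0, 0.576, 0.818, 0.0]
force: [-0.4, -0.1, 3.9]
finger_gap: -0.001
grasp_force: 1.5
18.2667 F [-0.76  0.57  3.03] sd [0.53 0.33 0.65] P [ 554.64 -120.04   18.71] [ 554.64 -120.04   18.72]
```

Contact at TCP z of about 19 with roughly 3 N, which suggests the latched key. First a few more force samples, then up and over to place 2.

```bash
python3 -c "
from h import *
feel(6)"; python3 -m pendant '[0,0,-0.02,0,0,0,0, 0,0,-0.03,0,0,0,0, -0.04,0,-0.03,0,0,0,0, -0.0837,0,-0.03,0,0,0,0, -0.0837,0,-0.022,0,0,0,0, -0.0837,0,-0.016,0,0,0,0, -0.0837,0,-0.014,0,0,0,0, -0.0837,0,-0.014,0,0,0,0, -0.0837,0,-0.014,0,0,0,0, -0.0837,0,-0.014,0,0,0,0]';python3 -c "
from h import *
feel(3)"
```

```text
18.5667 F [-0.3   0.18  3.15] sd [0.51 0.28 0.47] P [ 554.67 -120.05   18.7 ] [ 554.63 -120.04   18.7 ]
clock: 19.4
eef_pos: [568.6, -158.9, 25.9]
eef_rot: [-0.0, 0.575, 0.818, 0.0]
force: [0.4, -0.1, -0.4]
finger_gap: 0.002
grasp_force: 0.0
19.55 F [ 0.2   0.2  -0.24] sd [0.23 0.67 0.42] P [ 568.71 -158.97   25.93] [ 568.77 -159.17   25.9 ]
```

```bash
python3 -m pendant '[0,0,0.002,0,0,0,0, 0,0,0.004,0,0,0,0, 0,0,0.006,0,0,0,0, 0,0,0.0075,0,0,0,0, 0,0,0.0088,0,0,0,0, 0,0,0.0088,0,0,0,0, 0,0,0.0088,0,0,0,0, 0,0,0.0088,0,0,0,0, 0,0,0.0088,0,0,0,0, 0,0,0.0088,0,0,0,0]';python3 -c "
from h import *
feel(5)"
```

```text
clock: 20.38
eef_pos: [568.7, -159.4, 21.3]
eef_rot: [-0.0, 0.576, 0.818, 0.0]
force: [-0.4, 1.2, 2.4]
finger_gap: -0.003
grasp_force: 1.0
20.6333 F [-0.21  1.01  1.87] sd [0.35 0.31 0.15] P [ 568.74 -159.4    21.31] [ 568.74 -159.42   21.29]
```

Place 2 touched at z 21.3 with 1.9 N, where place 1 was still free at 20.4. So place 2 is up and place 1 is latched. Next I tap places 3 and 4.

```bash
python3 -m pendant '[0,0,-0.015,0,0,0,0, 0,0,-0.025,0,0,0,0, -0.04,0,-0.025,0,0,0,0, -0.0837,0,-0.025,0,0,0,0, -0.0837,0,-0.014,0,0,0,0, -0.0837,0,-0.01,0,0,0,0, -0.0837,0,-0.006,0,0,0,0, -0.0837,0,-0.003,0,0,0,0, -0.0837,0,-0.001,0,0,0,0, -0.0837,0,0,0,0,0,0]';python3 -c "
from h import *
feel(6)"
```

```text
clock: 21.47
eef_pos: [582.5, -198.2, 21.4]
eef_rot: [-0.0, 0.575, 0.818, -0.0]
force: [-1.1, 0.0, 2.0]
finger_gap: -0.002
grasp_force: 1.0
21.7667 F [-0.81  0.78  2.09] sd [0.49 0.37 0.61] P [ 582.57 -198.25   21.37] [ 582.97 -198.61   21.47]
```

```bash
python3 -m pendant '[0,0,-0.015,0,0,0,0, 0,0,-0.025,0,0,0,0, -0.04,0,-0.025,0,0,0,0, -0.0837,0,-0.025,0,0,0,0, -0.0837,0,-0.014,0,0,0,0, -0.0837,0,-0.01,0,0,0,0, -0.0837,0,-0.006,0,0,0,0, -0.0837,0,-0.003,0,0,0,0, -0.0837,0,-0.001,0,0,0,0, -0.0837,0,0,0,0,0,0]';python3 -c "
from h import *
feel(6)"
```

```text
clock: 22.6
eef_pos: [596.7, -237.6, 21.4]
eef_rot: [-0.0, 0.575, 0.818, -0.0]
force: [-1.1, 0.2, 1.8]
finger_gap: 0.003
grasp_force: 1.0
22.9 F [-0.87  0.97  1.79] sd [0.26 0.49 0.43] P [ 596.74 -237.64   21.39] [ 597.08 -237.98   21.48]
```

All three others are up at the same height. Now back over place 1 to press it.

```bash
python3 -m pendant '[0,0,-0.02,0,0,0,0, 0,0,-0.03,0,0,0,0, 0.07,0,-0.03,0,0,0,0, 0.14,0,-0.03,0,0,0,0, 0.21,0,-0.03,0,0,0,0, 0.2511,0,-0.03,0,0,0,0, 0.2511,0,-0.02,0,0,0,0, 0.2511,0,-0.012,0,0,0,0, 0.2511,0,-0.008,0,0,0,0, 0.2511,0,-0.008,0,0,0,0]'; python3 -m pendant '[0,0,0.004,0,0,0,0, 0,0,0.008,0,0,0,0, 0,0,0.011,0,0,0,0, 0,0,0.014,0,0,0,0, 0,0,0.016,0,0,0,0, 0,0,0.018,0,0,0,0, 0,0,0.019,0,0,0,0, 0,0,0.019,0,0,0,0, 0,0,0.019,0,0,0,0, 0,0,0.019,0,0,0,0]';python3 -c "
from h import *
feel(2)"
```

```text
clock: 23.73
eef_pos: [554.9, -121.0, 24.9]
eef_rot: [-0.0, 0.576, 0.817, -0.0]
force: [0.3, 0.2, 0.0]
finger_gap: -0.0
grasp_force: 0.0
clock: 24.57
eef_pos: [554.8, -120.7, 16.6]
eef_rot: [0.001, 0.576, 0.818, -0.0]
force: [-2.1, -2.7, 8.4]
finger_gap: 0.001
grasp_force: 4.2
24.6667 F [-2.86 -3.39  8.03] sd [0.47 0.06 0.81] P [ 554.82 -120.66   16.57] [ 554.8  -120.63   16.56]
```

```bash
python3 -m pendant '[0,0,-0.004,0,0,0,0, 0,0,-0.01,0,0,0,0, 0,0,-0.016,0,0,0,0, 0,0,-0.02,0,0,0,0, 0,0,-0.02,0,0,0,0, 0,0,-0.02,0,0,0,0, 0,0,-0.02,0,0,0,0, 0,0,-0.02,0,0,0,0, 0,0,-0.02,0,0,0,0, 0,0,-0.02,0,0,0,0]';python3 -c "
from h import *
s=ctrl.state();im=ctrl.read_camera('wrist');p=ctrl.camera_params('wrist');M=p['mount']
u=np.array([-.338,.941,0]);R=Ro.from_quat(np.roll(s['eef_rot'],-1)).as_matrix();print(s['eef_pos'],s['force'])
def pr(P,z):
    c=np.linalg.inv(M)[:3]@np.r_[R.T@(np.array([554.3,-120,z])+11.25*u-P),1];r=np.hypot(*c[:2]);return (p['fx']*np.arctan2(r,c[2])*c[1]/r+p['cy']).round(2)
for n,I,P in(('old',np.load('w20.npy'),np.array([554.61,-120.04,20.44])),('new',im,s['eef_pos'])):
    for c in(238,254):print(n,c,I[200:240,c].mean(1).astype(int))
    print(pr(P,61),pr(P,57.5))
"
```

```text
clock: 25.5
eef_pos: [554.5, -120.0, 25.7]
eef_rot: [-0.0, 0.576, 0.818, -0.0]
force: [0.4, -0.1, 0.9]
finger_gap: 0.002
grasp_force: 0.0
[ 554.53431758 -119.99548364   25.66657599] [ 0.3636188  -0.0634816   0.93016516]
old 238 [ 66  69  66  66  68  63  65  66  66  65  62  58  51  56  56  57  52  53
  53  90 136 147 146 146 165 194 215 223 225 228 230 229 229 228 228 231
 230 202 126  61]
old 254 [ 67  69  68  64  68  62  63  64  66  67  62  54  53  54  52  54  56  54
  54  88 134 143 141 145 165 191 194 171 143  76  41  49  48  48  45  44
  46  47  45  44]
226.5 223.78
new 238 [ 68  67  68  64  71  65  67  64  54  52  55  55  60  59  54  67 106 140
 145 145 144 144 150 180 206 221 222 228 230 229 229 231 233 232 233 236
 237 211 132  65]
new 254 [ 69  68  66  67  66  70  66  66  57  52  59  59  59  59  58  67 102 135
 142 140 143 145 157 183 207 222 223 205 156  78  45  45  50  50  49  48
  50  47  48  47]
222.59 220.03
```

The place-1 cap's far edge now matches the fully-up height: its side face is 7.4 px tall against 5.7 px before, and the edge shift fits 61 mm. I'll retreat upward and hand in.

```bash
python3 -m pendant '[0,0,-0.05,0,0,0,0, 0,0,-0.1,0,0,0,0, 0,0,-0.16,0,0,0,0, 0,0,-0.2,0,0,0,0, 0,0,-0.2,0,0,0,0, 0,0,-0.2,0,0,0,0, 0,0,-0.2,0,0,0,0, 0,0,-0.2,0,0,0,0, 0,0,-0.2,0,0,0,0, 0,0,-0.2,0,0,0,0]';python3 -c "
from cell import ctrl
print(ctrl.job_done())"
```

```text
clock: 26.38
eef_pos: [554.2, -119.9, 124.9]
eef_rot: [-0.001, 0.576, 0.818, -0.0]
force: [0.9, 0.1, -0.6]
finger_gap: 0.003
grasp_force: 0.0
the job is handed in; nothing more can be done
None
```

I tapped all four keys from left to right and found place 1 latched; I then pressed it to the bottom and released it, the wrist picture shows it back up, and the job was handed in at 26.4 s (no verdict was returned).

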